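# Make up two job trays at a jeweller's polishing bench

### The job

Make up the trays for the next two jobs from the loose stock on the bench, one thing to a pocket. The long three-pocket tray gets the large bangle in its middle pocket, and the large felt wheel and the bar of polishing compound in its end pockets (either way round); the short two-pocket tray gets the small bangle and the steel doming block (either way round). Set everything down flat on the pocket floors rather than dropping it, and leave the felt bob, the wooden bench pin and the jar where they stand.

Things in the scene. Friction and masses are not known exactly. Their poses are not given: they have to be found in the camera images.
- long_tray: White low-walled plastic tray with dark pocket floors, three pockets in a row, fixed to the bench, 256 x 88 mm outside, 12 mm high; walls, dividers and floor 4 mm thick, so each pocket is 80 x 80 mm, its floor 4 mm above the bench. Origin at the centre of the underside, x along the row: pocket centres at x = -84, 0 and +84 mm, y = 0. It may lie to the robot's left or right, turned by up to 15 degrees.
- short_tray: The same kind of tray with two pockets, 172 x 88 mm outside, 12 mm high, 4 mm walls, divider and floor, pockets 80 x 80 mm. Fixed. Origin at the centre of the underside, x along the row: pocket centres at x = -42 and +42 mm, y = 0. It lies on the other side of the robot from the long tray, turned by up to 15 degrees.
- large_bangle: Loose; origin at the centre of its underside, z up. Plain silvery metal bangle lying flat: a ring of 60 mm outside diameter, 53 mm bore, 28 mm high, 120 g. Goes in the middle pocket of the long tray.
- felt_wheel: Loose; origin at the centre of its underside, z up. Large grey felt polishing wheel lying flat: a solid disc 52 mm in diameter, 26 mm high, small arbor mark in the centre of the top, 40 g. Goes in an end pocket of the long tray.
- compound_bar: Loose; origin at the centre of its underside, z up. Bar of reddish-brown polishing compound, part wrapped in paper: block 60 mm long (its x) by 28 mm wide (its y) by 30 mm high, 80 g. Goes in the other end pocket of the long tray.
- small_bangle: Loose; origin at the centre of its underside, z up. Plain silvery metal bangle lying flat, smaller: 44 mm outside diameter, 37 mm bore, 26 mm high, 80 g. Goes in a pocket of the short tray.
- doming_block: Loose; origin at the centre of its underside, z up. Steel doming block: a 40 mm cube with dark round hollows in its faces, 420 g. Goes in the other pocket of the short tray. Its side faces are square to its x and y.
- felt_bob: Loose; origin at the centre of its underside, z up. Small grey felt bob, 30 mm in diameter, 30 mm high, 20 g. Stays where it is.
- bench_pin: Loose; origin at the centre of its underside, z up. Pale wooden bench pin 60 mm long (its x), 34 mm wide, 28 mm high, with an open 12 mm slot in its +x end, 50 g. Stays where it is.
- pumice_jar: Loose; origin at the centre of its underside, z up. Round closed jar with a metal cap, 42 mm in diameter, 44 mm high, 90 g. Stays where it is.
There are look-alikes about, which are no part of the job. What is shaped like the small_bangle but blue, purple or turquoise is not meant.

How it is judged:
By the outcome, as a careful person would: the job done as asked, in the order asked, and still so for the second after the job is handed in, with the robot touching nothing.
It also fails if it takes over 120 s, if anything falls off the work surface, if the arm or the gripper's body presses on something with over 40 N, if the wrist force passes 120 N, or if a joint passes its speed limit or range.

### The arm

A 6-joint arm with a two-finger parallel gripper is mounted at the origin on the work surface. World frame = base frame: x ahead of the robot, y to its left, z up, the work surface at z = 0. Lengths are in m, angles in rad, forces in N, time in s.
With the tool pointing down it reaches from about 0.375 to 0.9 m from the base axis. Payload 3.1 kg.
Tool frame: the origin (TCP) lies midway between the tips of the shut fingers; the grasp point (between the pads) lies 19 mm behind it (manip.hold_point_z is the distance from the TCP to the grasp point, in m); x points along the fingers, y is the direction in which the jaws open and shut, and the axes are right-handed (so a half turn about x gives the same grasp; the last joint's range is limited). The gripper opens to 85 mm and grips with 20 to 120 N. Pads are 22 mm wide; open, the fingers measure 114 mm over their backs; the gripper's body (76 mm by 85 mm) begins 54 mm behind the grasp point. The pads swing forward as they close: fully open they stand 13 mm farther back than shut.
Start: joints at [1.143, 0.527, 1.433, -0, 1.181, -0.178], TCP at [0.154, 0.606, 0.231] pointing down, gripper open.
Joint ranges: [-3.08, 3.08], [-0.75, 2.2], [0.22, 2.44], [-1.43, 4.57], [0, 2.65], [-2.85, 2.85]. Speed limits (rad/s): [2.79, 2.79, 3.14, 3.14, 3.14, 3.14].

### API

Orientations are given as a unit quaternion [x, y, z, w].
In Python, from station import manip, snapshot gives the robot as it stands.
- The arm moves only by the tool play_rows, never from a script. Its argument "series" is a list of rows, each a list of 4 numbers: the shift along the tool's x, y, z in m, then the turn about the tool's x in degrees. In form: [[tx, ty, tz, spin], ...]. A call has 1 to 20 rows; each row is the pose to reach, as a shift and turn from the pose measured when the call began, along the tool's axes at that moment; what a row does not reach only later rows make up. A row lasts 1/10 s, in which the tool goes at most 50 mm and 8.59 degrees, less where a joint would pass 70% of its speed; a pose out of reach is approached as far as the arm can. A call with a gripper value outside its range is refused whole. "claw" is the opening in per cent of the stroke, from 0 (shut) to 100 (fully open), set as the call begins (left out, the last holds). The fingers move at their own pace and stop on an object; "force" is the grip in N (left out, the last holds). Time passes only in rows, so rows that repeat a pose let the fingers close. It gives the time, the measured TCP pose, the force and the opening at its end, in the units of the state.
- manip.sense(): the state, without advancing time (a new reading comes with each control period).
- snapshot(name): name is "scene" or "top" or "wrist"; returns a dict with "image" (480x640x3 uint8, blue, green, red), "depth" (480x640 float32, m along the optical axis (not along the pixel's ray), 0 where there is no reading), "fov_y" (degrees; the focal length in pixels is half the picture's height over the tangent of half this angle, whatever the lens; pixels are square), "cx", "cy" (the principal point, pixels), "R" (3x3) and "t" (3): a world point X has camera coordinates R X + t. Camera axes: x right, y down, z forward; pixel columns grow to the right and rows downward; lengths in m; the calibration is good to about 2 mm. The wrist camera is an equidistant fisheye: a pixel r from the principal point sees the ray r / f radians off the axis. A picture is of the moment at which its call begins.
- manip.sign_off(): hands the job in, once; it reports no verdict.
The state is a dict: "t": time; "q": joint angles; "qd": joint speeds; "tau": joint torques, N m; "tcp_pos": TCP position; "tool_rot": TCP orientation; "force": force on the tool from outside, world axes, zero at the start; "ft_torque": the same for the moment, N m; "finger_gap": opening from 0.0 (shut) to 1.0 (fully open).
Only numpy, scipy, OpenCV 4.12 (cv2) and the standard library are available. Lean on these libraries where they do the work, as an engineer would, in place of code of your own. Each camera call takes 0.05 s, during which the arm holds its last target.

## Working session

There is one attempt and no reset: what is moved stays moved. The work goes in short steps, Python scripts to look and compute and a tool call to move; the robot and the scene stay as the last step left them, time stands still between calls to the robot, and variables do not carry over. Pictures are saved under pics/ and viewed, and the job is handed in when it is done.

Besides the shell and the picture viewer there is one more tool, called after "Emit:" as name(argument=value, ...), one argument or row to a line, values as JSON. play_rows: Moves the arm, as the interface text tells. Its arguments: {"type":"object","properties":{"series":{"type":"array","items":{"type":"array","items":{"type":"number"}}},"claw":{"type":"number"},"force":{"type":"number"}},"required":["series"]}

```bash
mkdir -p pics; ls; python3 - <<'E'
from station import manip, snapshot
import cv2,pickle
print(manip.sense()); print(manip.hold_point_z)
d={}
for n in ["scene","top","wrist"]:
    s=snapshot(n); d[n]=s; cv2.imwrite(f"pics/{n}0.png",s["image"])
    print(n,s["fov_y"],s["cx"],s["cy"],s["R"],s["t"])
pickle.dump(d,open("s0.pkl","wb"))
E
```

```text
pics
{'t': 0.0, 'q': array([ 1.14350680e+00,  5.28476323e-01,  1.43392607e+00,  2.12108871e-05,
        1.18143805e+00, -1.78481716e-01]), 'qd': array([-6.75535058e-04,  1.19329542e-03,  3.48465397e-04, -8.46699414e-04,
        3.31525349e-06,  8.26372553e-04]), 'tau': array([ 2.23097079e-03, -4.42352271e+01, -1.78025222e+01, -7.86775360e-06,
        8.38380220e-03, -2.90788705e-06]), 'tcp_pos': array([0.1535486 , 0.60508173, 0.23031985]), 'tool_rot': array([ 0.08698643,  0.70188499, -0.08849937,  0.70139766]), 'force': array([-0.05388214, -0.12002005, -0.05186811]), 'ft_torque': array([ 0.00819852,  0.0117598 , -0.03088878]), 'finger_gap': 0.9966850467375773}
0.0187
scene 51.218748307372294 315.843451173699 240.15126807093415 [[-0.22111071  0.97515761 -0.01332969]
 [ 0.6547765   0.13830927 -0.74306007]
 [-0.72275707 -0.17302651 -0.66909196]] [ 0.10299927 -0.30755608  1.25084288]
top 55.71012492261388 318.9361770214497 240.54114305086927 [[ 1.52120489e-02 -9.99884058e-01  6.81390260e-04]
 [-9.97117427e-01 -1.52206125e-02 -7.43314848e-02]
 [ 7.43332378e-02  4.51308076e-04 -9.97233356e-01]] [-0.01036093  0.5188746   0.78851778]
wrist 65.70646984690485 319.3560025356681 246.4674777542445 [[ 0.24672192  0.96908023 -0.0034353 ]
 [ 0.93065804 -0.23594853  0.2796496 ]
 [ 0.27019234 -0.07219277 -0.96009599]] [-0.62294056 -0.03650606  0.38042402]
```

View pics/top0.png

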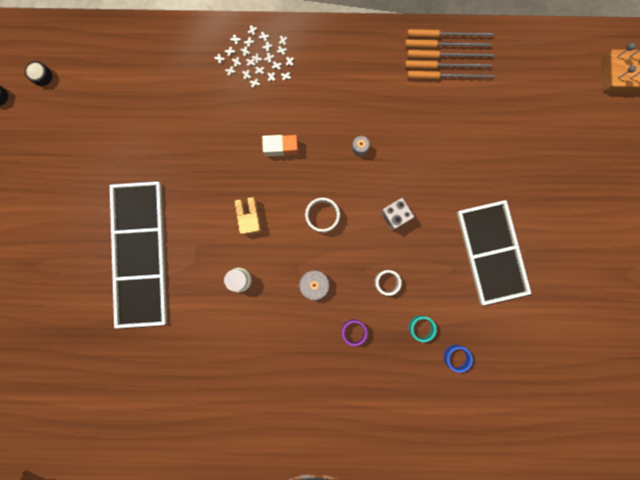

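View pics/scene0.png

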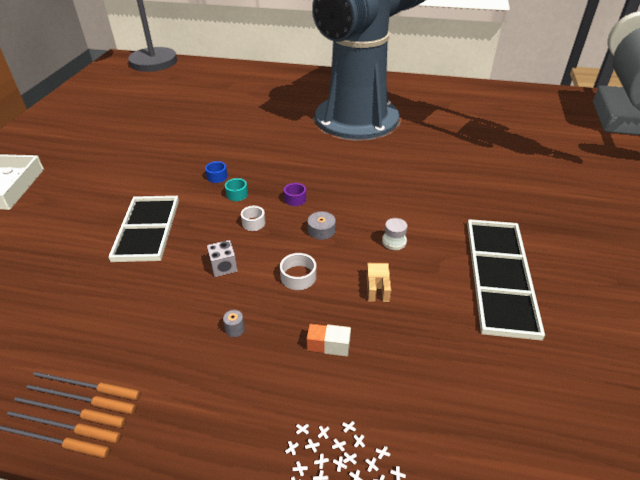

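View pics/wrist0.png

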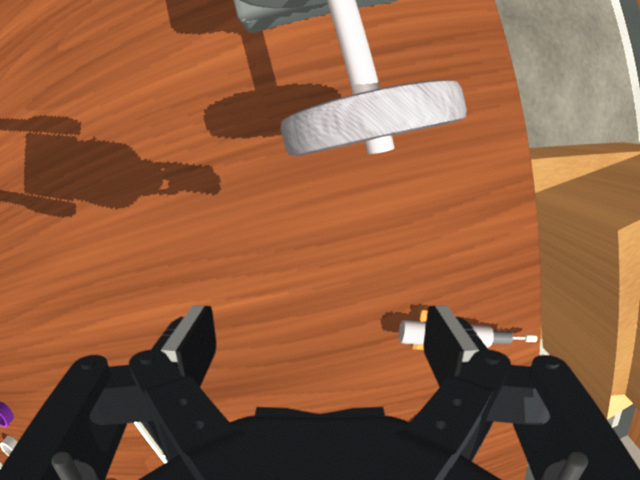

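The top view shows everything.
- **Trays:** long tray at (137,255), short tray at (494,252).
- **To move:** large bangle (323,215), felt wheel (314,286), compound bar (280,145), silvery small bangle (389,283), doming block (398,214).
- **To leave:** bob (361,145), pin (248,216), jar (238,280). The purple, teal and blue rings are look-alikes.

The scene view agrees. The wrist view shows a polishing motor near the start pose, which I need to stay clear of.

```bash
cat > h.py <<'E'
import numpy as np, cv2, pickle
from scipy.spatial.transform import Rotation as Ro
def f(s): return 240/np.tan(np.radians(s["fov_y"]/2))
def plane(s,u,v,z):
    uv=np.atleast_2d(np.stack([u,v],-1)).astype(float); F=f(s)
    r=np.c_[(uv[:,0]-s["cx"])/F,(uv[:,1]-s["cy"])/F,np.ones(len(uv))]@s["R"]
    c=-s["R"].T@s["t"]; k=(z-c[2])/r[:,2]
    return c+k[:,None]*r
def cloud(s):
    v,u=np.mgrid[:480,:640]; F=f(s); d=s["depth"]
    p=np.stack([(u-s["cx"])/F*d,(v-s["cy"])/F*d,d],-1)
    return (p-s["t"])@s["R"]
def move(st,xyz,yaw=None):
    """world target tcp + jaw direction yaw(deg, tool y in world xy) -> row, for tool down"""
    R=Ro.from_quat(st["tool_rot"]).as_matrix()
    d=R.T@(np.array(xyz)-st["tcp_pos"])
    y0=np.degrees(np.arctan2(R[1,1],R[0,1])); sp=0
    if yaw is not None:
        # positive spin about tool x (down) = negative world yaw
        sp=-((yaw-y0+90)%180-90)
    return np.round(d,4),round(sp,1),round(y0,1)
E
python3 - <<'E'
from h import *
d=pickle.load(open("s0.pkl","rb")); s=d["top"]; P=cloud(s); im=s["image"]
print("cam",-s["R"].T@s["t"])
bench=P[400:440,200:300,2]; print("bench z",np.median(bench))
z=P[...,2]
m=((z>0.013)&(z<0.08)).astype(np.uint8)
m[:,:5]=0
n,l,st,c=cv2.connectedComponentsWithStats(m)
for i in range(1,n):
    if st[i,4]<60: continue
    q=P[l==i]; zt=np.percentile(q[:,2],90)
    top=q[q[:,2]>zt-.004]
    cn,_=cv2.findContours(((l==i)&(z>zt-.004)).astype(np.uint8),cv2.RETR_EXTERNAL,cv2.CHAIN_APPROX_NONE)
    k=max(cn,key=cv2.contourArea)[:,0].astype(float)
    w=plane(s,k[:,0],k[:,1],zt)[:,:2].astype(np.float32)*1000
    (cc,r)=cv2.minEnclosingCircle(w); b=cv2.minAreaRect(w)
    print(np.round(c[i]),st[i,4],"z",round(zt*1000,1),"circ",np.round(cc),round(r,1),"rect",np.round(b[0],1),np.round(b[1],1),round(b[2],1))
# trays by white colour on plane z=12
g=im.min(2)
for x0,x1 in ((90,190),(440,550)):
    mm=np.zeros((480,640),np.uint8); mm[170:340,x0:x1]=(g[170:340,x0:x1]>150)
    cn,_=cv2.findContours(mm,cv2.RETR_EXTERNAL,cv2.CHAIN_APPROX_NONE)
    k=max(cn,key=cv2.contourArea)[:,0].astype(float)
    w=plane(s,k[:,0],k[:,1],.012)[:,:2].astype(np.float32)*1000
    print("tray",cv2.minAreaRect(w))
S=d["scene"]; 
cr=cv2.resize(im[180:380,280:500],None,fx=3.5,fy=3,interpolation=cv2.INTER_CUBIC); cv2.imwrite("pics/crop1.png",cr)
R=Ro.from_quat([ 0.08698643,  0.70188499, -0.08849937,  0.70139766]).as_matrix(); print(R.round(3))
E
```

```text
cam [ 0.45892343 -0.00281801  0.82491201]
bench z 0.0009340126728773255
[423.  32.] 172 z 17.1 circ [ 907. -189.] 29.7 rect [ 907.4 -188.8] [13.4 59.2] 0.9
[421.  42.] 178 z 17.3 circ [ 886. -185.] 29.7 rect [ 887.1 -185. ] [11.5 59.1] 0.9
[623.  69.] 1461 z 46.0 circ [ 867. -544.] 16.6 rect [ 865.7 -544.5] [11.2 32.7] 45.4
[423.  53.] 190 z 17.2 circ [ 868. -189.] 29.8 rect [ 868.1 -188.7] [11.4 59. ] 0.9
[36. 72.] 433 z 25.5 circ [819. 518.] 20.2 rect [819.2 517.5] [37.4 40.1] 0.9
[422.  63.] 177 z 17.3 circ [ 848. -185.] 29.6 rect [ 848.1 -185. ] [58.8 11.9] 88.5
[423.  74.] 178 z 17.1 circ [ 829. -189.] 29.5 rect [ 828.3 -188.7] [11.3 58.8] 0.9
[279. 144.] 618 z 33.2 circ [691.  72.] 32.0 rect [690.9  70.9] [29.6 60.1] 4.5
[360. 145.] 249 z 32.9 circ [691. -73.] 14.7 rect [691.6 -73.3] [27.8 26.8] 46.2
[247. 217.] 608 z 30.7 circ [561. 126.] 33.6 rect [561.1 126.4] [59.8 34. ] 11.0
[322. 214.] 260 z 30.4 circ [565.  -6.] 29.8 rect [565.2  -6.3] [56.8 58.2] 0.9
[396. 213.] 595 z 43.0 circ [ 567. -138.] 27.0 rect [ 567.8 -137.8] [39.6 40.1] 31.9
[236. 280.] 471 z 46.5 circ [447. 140.] 19.0 rect [448.  140.7] [35.8 35.9] 1.6
[313. 285.] 675 z 28.8 circ [441.   6.] 25.6 rect [440.4   5.9] [48.6 50.6] 0.9
[387. 282.] 190 z 28.3 circ [ 447. -124.] 21.7 rect [ 447.5 -123.4] [41.9 40.2] 0.3
[422. 329.] 234 z 28.0 circ [ 368. -185.] 21.7 rect [ 367.3 -185.3] [41.2 41.8] 0.9
[354. 333.] 194 z 28.2 circ [359. -65.] 21.7 rect [359.  -65.2] [42.6 41.5] 46.0
[458. 359.] 267 z 27.9 circ [ 317. -247.] 22.1 rect [ 317.  -246.6] [40.8 43.3] 0.9
tray ((491.37164306640625, 323.60211181640625), (258.4338073730469, 90.83009338378906), 4.673409938812256)
tray ((504.06768798828125, -316.1893615722656), (173.97923278808594, 91.10261535644531), 14.015893936157227)
[[-0.001  0.246  0.969]
 [-0.002  0.969 -0.246]
 [-1.    -0.002 -0.   ]]
```

View pics/crop1.png

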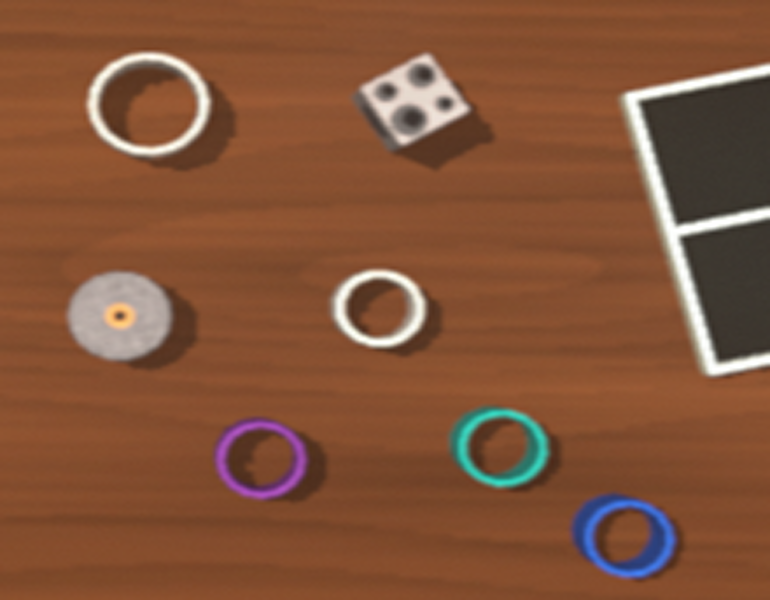

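The enlarged crop settles the small bangle. The candidates at top-view pixels (389,283), (355,333), (424,329) and (459,359) are silvery, purple, teal and blue, and only (389,283) is silvery. I'll start with the large bangle.

```bash
python3 - <<'E'
from h import *
from station import manip
st=manip.sense()
print(move(st,[.565,-.006,.2],94.7))
E
```

```text
(array([ 0.0312, -0.4911,  0.5492]), np.float64(-19.0), np.float64(75.7))
```

Emit:
play_rows(
  series=[
    [0,-0.03,0.034,-2],
    [0.002,-0.065,0.073,-4],
    [0.005,-0.1,0.112,-6],
    [0.008,-0.135,0.15,-8],
    [0.011,-0.17,0.19,-10],
    [0.013,-0.205,0.229,-12],
    [0.015,-0.24,0.268,-14],
    [0.018,-0.275,0.307,-16],
    [0.02,-0.31,0.346,-18],
    [0.022,-0.345,0.386,-19],
    [0.024,-0.38,0.425,-19],
    [0.026,-0.415,0.464,-19],
    [0.028,-0.445,0.498,-19],
    [0.03,-0.47,0.526,-19],
    [0.031,-0.485,0.542,-19],
    [0.031,-0.491,0.549,-19],
    [0.031,-0.491,0.549,-19],
    [0.031,-0.491,0.549,-19],
  ],
  claw=100,
  force=40,
)

```text
t: 1.95
tcp_pos: [0.5635, -0.0047, 0.1998]
tool_rot: [-0.03, 0.708, 0.029, 0.705]
force: [0.3, 0.0, 0.4]
finger_gap: 1.003
```

```bash
python3 - <<'E'
from h import *
from station import manip,snapshot
s=snapshot("wrist"); cv2.imwrite("pics/w1.png",s["image"]); pickle.dump(s,open("w1.pkl","wb"))
st=manip.sense()
print(st["t"],st["tcp_pos"],st["q"],Ro.from_quat(st["tool_rot"]).as_matrix().round(3)); print(move(st,[.565,-.006,.007],94.7))
E
```

```text
2.0 [ 0.56334156 -0.00428061  0.19997262] [-2.05294400e-01  4.85041173e-01  1.62019820e+00 -1.37079880e-03
  1.03880586e+00 -1.85954267e+00] [[-0.003 -0.084  0.996]
 [-0.001  0.996  0.084]
 [-1.    -0.    -0.003]]
(array([ 0.193 , -0.0018,  0.002 ]), np.float64(0.1), np.float64(94.8))
```

View pics/w1.png

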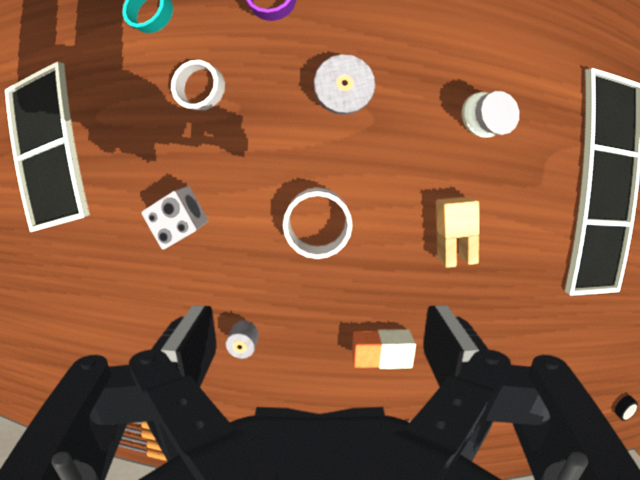

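The wrist view shows the large bangle at (317,223) and everything else undisturbed. I'll use it to cross-check the top-camera positions.

```bash
cat >> h.py <<'E'
def fish(s,u,v,z):
    uv=np.atleast_2d(np.stack([u,v],-1)).astype(float)-[s["cx"],s["cy"]]; r=np.hypot(*uv.T)+1e-9; th=r/f(s)
    ray=np.c_[uv/r[:,None]*np.sin(th)[:,None],np.cos(th)]@s["R"]
    c=-s["R"].T@s["t"]; return c+((z-c[2])/ray[:,2])[:,None]*ray
def tray_fish(s,x0,x1,y0,y1,thr=150):
    g=s["image"].min(2); mm=np.zeros((480,640),np.uint8); mm[y0:y1,x0:x1]=g[y0:y1,x0:x1]>thr
    cn,_=cv2.findContours(mm,cv2.RETR_EXTERNAL,cv2.CHAIN_APPROX_NONE); k=max(cn,key=cv2.contourArea)[:,0].astype(float)
    return cv2.minAreaRect((fish(s,k[:,0],k[:,1],.012)[:,:2]*1000).astype(np.float32))
E
python3 - <<'E'
from h import *
s=pickle.load(open("w1.pkl","rb"))
for n,u,v,z in [("lb",317.5,223,.028),("wheel",344.5,83,.026),("sb",197,85,.026),("bar",384,350,.03),("dome",174,219,.04),("jar",492,112,.044)]:
    print(n,(fish(s,u,v,z)[0]*1000).round(1))
print(tray_fish(s,0,100,50,240)); print(tray_fish(s,560,640,60,300))
E
```

```text
lb [562.5  -7.3  28. ]
wheel [440.4   5.3  26. ]
sb [ 447.7 -121.7   26. ]
bar [684.   68.7  30. ]
dome [ 565.7 -133.3   40. ]
jar [448.4 131.8  44. ]
((502.3626403808594, -314.0540771484375), (174.75137329101562, 98.90406799316406), 13.985721588134766)
((490.9091796875, 322.56634521484375), (258.41058349609375, 92.34981536865234), 4.670297622680664)
```

Emit:
play_rows(
  series=[
    [0.03,-0.001,0,0],
    [0.07,-0.002,0,0],
    [0.11,-0.002,0,0],
    [0.145,-0.002,0,0],
    [0.17,-0.002,0,0],
    [0.185,-0.002,0,0],
    [0.193,-0.002,0,0],
    [0.193,-0.002,0,0],
  ],
  claw=100,
)

```text
t: 2.8
tcp_pos: [0.5626, -0.0056, 0.0068]
tool_rot: [-0.03, 0.708, 0.03, 0.705]
force: [-0.3, -0.2, 0.1]
finger_gap: 1.001
```

Emit:
play_rows(
  series=[
    [0,0,0,0],
    [0,0,0,0],
    [0,0,0,0],
    [0,0,0,0],
    [0,0,0,0],
    [0,0,0,0],
    [0,0,0,0],
    [0,0,0,0],
  ],
  claw=0,
  force=40,
)

```text
t: 3.6
tcp_pos: [0.5636, -0.0057, 0.0083]
tool_rot: [-0.03, 0.707, 0.03, 0.706]
force: [-1.5, 0.9, 6.3]
finger_gap: 0.674
```

```bash
python3 - <<'E'
from h import *
from station import manip,snapshot
st=manip.sense()
print(st["t"],st["tcp_pos"],st["force"],st["finger_gap"]); 
s=snapshot("wrist"); cv2.imwrite("pics/w2.png",s["image"])
s=snapshot("scene"); cv2.imwrite("pics/s2.png",s["image"][150:350,200:450].repeat(3,0).repeat(3,1))
E
```

```text
3.6 [ 0.56363411 -0.00570368  0.00834339] [-1.48978917  0.87564215  6.31550393] 0.6738509476200188
```

View pics/w2.png

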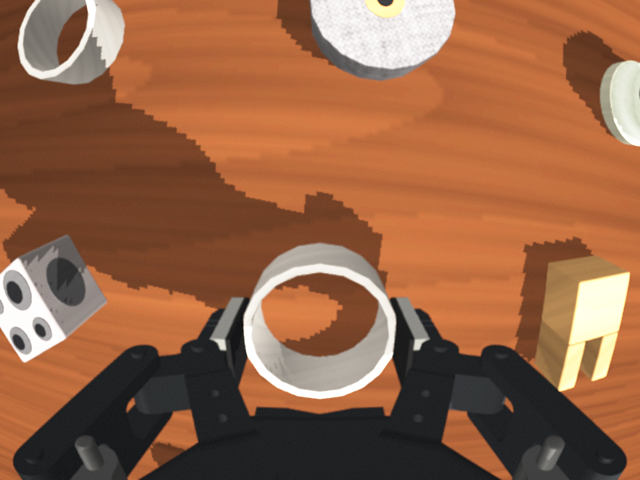

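View pics/s2.png

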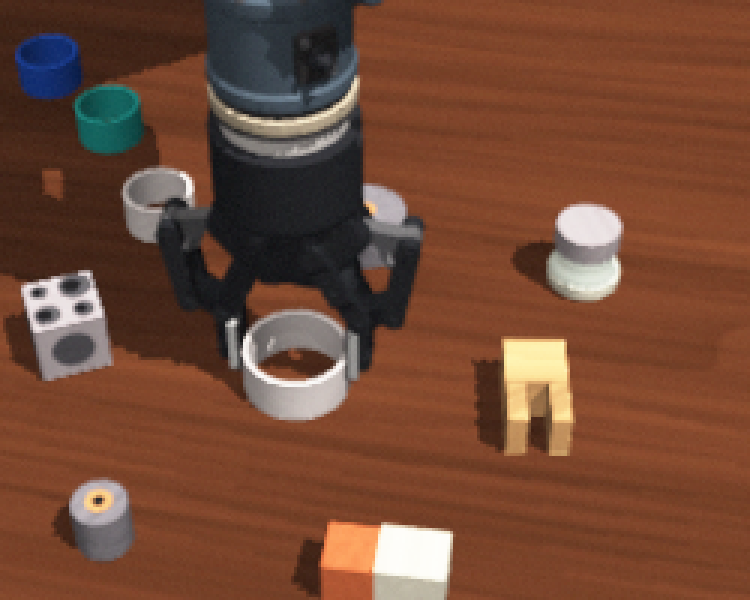

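The scene crop shows the large bangle held level between the pads, with the tips about mid-height. Next I lift it and carry it over the middle pocket.

Emit:
play_rows(
  series=[
    [-0.01,0,0,0],
    [-0.03,0,0,0],
    [-0.06,0,0,0],
    [-0.095,0.01,-0.001,0],
    [-0.115,0.03,-0.004,0],
    [-0.12,0.06,-0.008,0],
    [-0.12,0.1,-0.013,0],
    [-0.12,0.14,-0.019,0],
    [-0.12,0.18,-0.024,0],
    [-0.12,0.22,-0.029,0],
    [-0.12,0.26,-0.035,0],
    [-0.12,0.295,-0.039,0],
    [-0.12,0.318,-0.042,0],
    [-0.12,0.33,-0.044,0],
    [-0.12,0.333,-0.045,0],
    [-0.12,0.333,-0.045,0],
  ],
)

```text
t: 5.3
tcp_pos: [0.4904, 0.3219, 0.1283]
tool_rot: [-0.031, 0.707, 0.03, 0.706]
force: [-1.1, 0.2, -1.1]
finger_gap: 0.672
```

```bash
python3 - <<'E'
from h import *
from station import manip,snapshot
s=snapshot("wrist"); cv2.imwrite("pics/w3.png",s["image"]); pickle.dump(s,open("w3.pkl","wb"))
st=manip.sense()
print(st["t"],st["tcp_pos"],st["force"],st["finger_gap"]); print(move(st,[.491,.323,.0125],94.7))
E
```

```text
5.35 [0.49069231 0.32137478 0.1282363 ] [-0.61909776 -0.44197849 -0.6988868 ] 0.6739780715257431
(array([0.1157, 0.0017, 0.0006]), np.float64(0.1), np.float64(94.8))
```

View pics/w3.png

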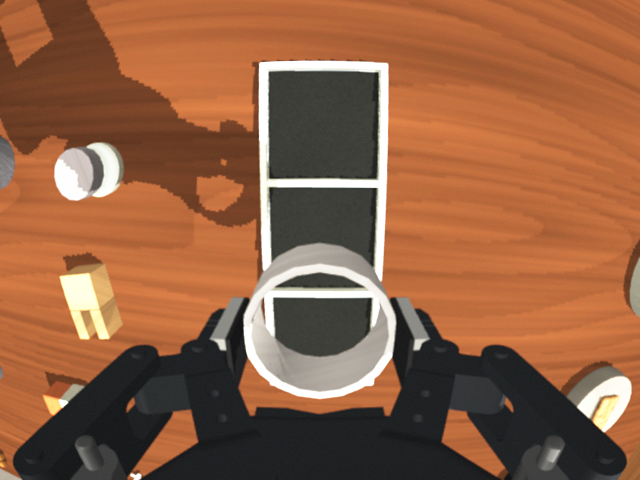

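The ring hangs level above the tray: the divider is at row 293 and the tray side walls are at columns 265 and 383. I'll lower it now.

Emit:
play_rows(
  series=[
    [0.02,0.001,0,0],
    [0.05,0.002,0,0],
    [0.08,0.002,0,0],
    [0.098,0.002,0,0],
    [0.107,0.002,0,0],
    [0.111,0.002,0,0],
    [0.113,0.002,0,0],
    [0.114,0.002,0,0],
  ],
)

```text
t: 6.15
tcp_pos: [0.4912, 0.3232, 0.015]
tool_rot: [-0.03, 0.706, 0.029, 0.707]
force: [0.0, -0.3, -0.8]
finger_gap: 0.673
```

Emit:
play_rows(
  series=[
    [0.001,0,0,0],
    [0.002,0,0,0],
    [0.002,0,0,0],
  ],
)

```text
t: 6.45
tcp_pos: [0.4914, 0.3234, 0.0134]
tool_rot: [-0.03, 0.706, 0.03, 0.707]
force: [-0.7, -0.4, -1.2]
finger_gap: 0.672
```

Emit:
play_rows(
  series=[
    [0.001,0,0,0],
    [0.001,0,0,0],
    [0.0015,0,0,0],
    [0.0015,0,0,0],
  ],
)

```text
t: 6.85
tcp_pos: [0.4915, 0.3234, 0.0123]
tool_rot: [-0.03, 0.706, 0.03, 0.707]
force: [-1.0, 0.0, 3.2]
finger_gap: 0.675
```

The force rose to 3.2 N, so the ring is on the floor. Release and rise.

Emit:
play_rows(
  series=[
    [0,0,0,0],
    [0,0,0,0],
    [0,0,0,0],
    [0,0,0,0],
    [0,0,0,0],
    [-0.02,0,0,0],
    [-0.06,0,0,0],
    [-0.1,0,0,0],
    [-0.13,0,0,0],
    [-0.14,0,0,0],
    [-0.14,0,0,0],
  ],
  claw=90,
)

```text
t: 7.95
tcp_pos: [0.492, 0.3239, 0.1538]
tool_rot: [-0.03, 0.705, 0.03, 0.708]
force: [0.1, -0.7, -0.5]
finger_gap: 0.898
```

```bash
python3 - <<'E'
from h import *
from station import manip,snapshot
s=snapshot("wrist"); cv2.imwrite("pics/w4.png",s["image"]); pickle.dump(s,open("w4.pkl","wb"))
st=manip.sense()
print(st["t"],st["tcp_pos"],st["force"],st["finger_gap"],st["q"]); print(move(st,[.4405,.0055,.15],94.7))
E
```

```text
8.0 [0.49098991 0.32341353 0.15213898] [-0.46005788  0.17576355 -0.78154363] 0.8996617142055946 [ 3.93012330e-01  5.78014241e-01  1.60249396e+00 -1.14978961e-03
  9.59834552e-01 -1.26153207e+00]
(array([ 0.0022, -0.3125, -0.0771]), np.float64(0.1), np.float64(94.8))
```

View pics/w4.png

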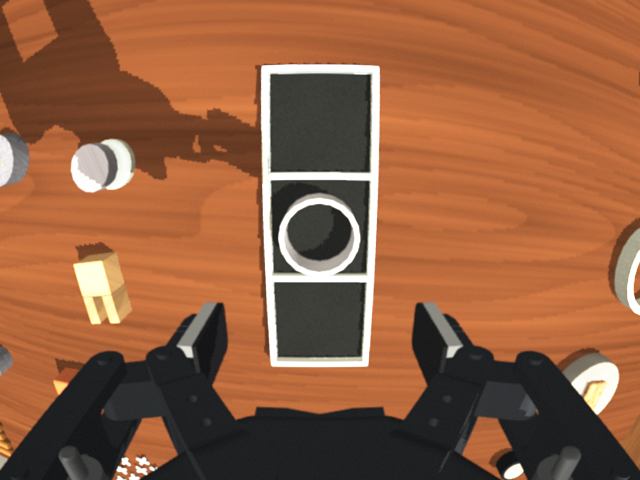

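The large bangle lies flat in the middle pocket, at (320,234). Next, the felt wheel.

Emit:
play_rows(
  series=[
    [0,-0.02,-0.005,0],
    [0,-0.05,-0.012,0],
    [0,-0.09,-0.022,0],
    [0,-0.13,-0.032,0],
    [0,-0.17,-0.042,0],
    [0,-0.21,-0.052,0],
    [0,-0.25,-0.062,0],
    [0.002,-0.285,-0.07,0],
    [0.01,-0.305,-0.075,0],
    [0.03,-0.312,-0.077,0],
    [0.065,-0.3125,-0.077,0],
    [0.1,-0.3125,-0.077,0],
    [0.125,-0.3125,-0.077,0],
    [0.138,-0.3125,-0.077,0],
    [0.1435,-0.3125,-0.077,0],
    [0.1435,-0.3125,-0.077,0],
  ],
  claw=95,
)

```text
t: 9.6
tcp_pos: [0.4393, 0.0058, 0.0071]
tool_rot: [-0.03, 0.707, 0.03, 0.706]
force: [0.0, 0.3, 0.3]
finger_gap: 0.951
```

Emit:
play_rows(
  series=[
    [0,0,0,0],
    [0,0,0,0],
    [0,0,0,0],
    [0,0,0,0],
    [0,0,0,0],
    [0,0,0,0],
    [0,0,0,0],
    [0,0,0,0],
  ],
  claw=0,
  force=40,
)

```text
t: 10.4
tcp_pos: [0.4396, 0.0058, 0.0079]
tool_rot: [-0.03, 0.707, 0.03, 0.706]
force: [-0.3, -0.1, 6.8]
finger_gap: 0.59
```

```bash
python3 - <<'E'
from h import *
from station import manip,snapshot
s=snapshot("wrist"); cv2.imwrite("pics/w5.png",s["image"])
st=manip.sense()
print(st["t"],st["tcp_pos"],st["force"],st["finger_gap"],st["q"]); print(move(st,[.407,.3165,.13],94.7))
E
```

```text
10.45 [0.43960185 0.00577399 0.0079134 ] [-1.00989101  1.68641872  6.61018054] 0.5950702683714183 [-2.42113997e-01  7.32718961e-01  2.04562274e+00  2.40563874e-05
  3.64719560e-01 -1.89726177e+00]
(array([-0.1219,  0.3124, -0.0065]), np.float64(0.1), np.float64(94.8))
```

View pics/w5.png

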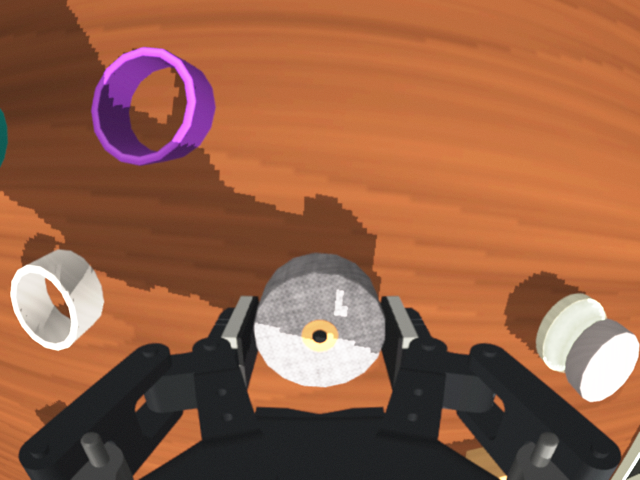

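The wheel is gripped centrally, at (320,335).

Emit:
play_rows(
  series=[
    [-0.01,0,0,0],
    [-0.03,0,0,0],
    [-0.065,0,0,0],
    [-0.1,0.005,0,0],
    [-0.118,0.02,0,0],
    [-0.122,0.05,-0.001,0],
    [-0.122,0.09,-0.002,0],
    [-0.122,0.13,-0.003,0],
    [-0.122,0.17,-0.004,0],
    [-0.122,0.21,-0.005,0],
    [-0.122,0.25,-0.006,0],
    [-0.122,0.28,-0.006,0],
    [-0.122,0.3,-0.006,0],
    [-0.122,0.311,-0.006,0],
    [-0.122,0.3125,-0.006,0],
    [-0.122,0.3125,-0.006,0],
  ],
)

```text
t: 12.05
tcp_pos: [0.4073, 0.3161, 0.1302]
tool_rot: [-0.03, 0.707, 0.03, 0.706]
force: [1.0, -0.0, -1.1]
finger_gap: 0.59
```

```bash
python3 - <<'E'
from h import *
from station import manip,snapshot
s=snapshot("wrist"); cv2.imwrite("pics/w6.png",s["image"])
st=manip.sense()
print(st["t"],st["tcp_pos"],st["force"],st["finger_gap"]); print(move(st,[.4075,.3165,.0119],94.7))
E
```

```text
12.1 [0.40733149 0.3157127  0.13013459] [ 0.34785121 -0.22265293  1.16649109] 0.5935246390374042
(array([0.1182, 0.0008, 0.0005]), np.float64(0.1), np.float64(94.8))
```

View pics/w6.png

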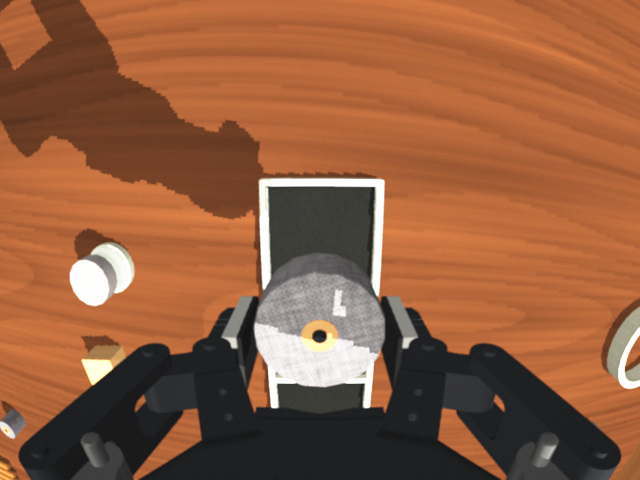

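The wheel is over the near pocket (far wall at row 183, next divider at row 377).

Emit:
play_rows(
  series=[
    [0.02,0.001,0,0],
    [0.05,0.001,0,0],
    [0.08,0.001,0,0],
    [0.1,0.001,0,0],
    [0.11,0.001,0,0],
    [0.114,0.001,0,0],
    [0.116,0.001,0,0],
    [0.117,0.001,0,0],
    [0.117,0.001,0,0],
  ],
)

```text
t: 13.0
tcp_pos: [0.4075, 0.3169, 0.0139]
tool_rot: [-0.029, 0.707, 0.03, 0.706]
force: [-0.8, -0.4, -0.2]
finger_gap: 0.589
```

Emit:
play_rows(
  series=[
    [0.0005,0,0,0],
    [0.001,0,0,0],
    [0.0015,0,0,0],
    [0.0015,0,0,0],
  ],
)

```text
t: 13.4
tcp_pos: [0.4075, 0.3169, 0.0125]
tool_rot: [-0.029, 0.707, 0.03, 0.706]
force: [0.6, -0.0, -0.9]
finger_gap: 0.592
```

Emit:
play_rows(
  series=[
    [0.0005,0,0,0],
    [0.001,0,0,0],
    [0.0012,0,0,0],
    [0.0012,0,0,0],
  ],
)

```text
t: 13.8
tcp_pos: [0.4076, 0.317, 0.0119]
tool_rot: [-0.029, 0.706, 0.03, 0.707]
force: [-1.5, -0.3, 5.8]
finger_gap: 0.594
```

Emit:
play_rows(
  series=[
    [0,0,0,0],
    [0,0,0,0],
    [0,0,0,0],
    [0,0,0,0],
    [0,0,0,0],
    [-0.02,0,0,0],
    [-0.06,0,0,0],
    [-0.1,0,0,0],
    [-0.135,0,0,0],
    [-0.15,0,0,0],
    [-0.15,0,0,0],
  ],
  claw=85,
)

```text
t: 14.9
tcp_pos: [0.409, 0.3177, 0.1644]
tool_rot: [-0.029, 0.705, 0.031, 0.708]
force: [0.1, -0.6, -1.0]
finger_gap: 0.852
```

```bash
python3 - <<'E'
from h import *
from station import manip,snapshot
s=snapshot("wrist"); cv2.imwrite("pics/w7.png",s["image"])
st=manip.sense()
print(st["t"],st["tcp_pos"],st["force"],st["finger_gap"]); print(move(st,[.690,.0705,.18],4.5))
E
```

```text
14.95 [0.40796564 0.31710759 0.16273941] [-0.5162262   0.25775038 -0.03077213] 0.8501115713291126
(array([-0.0171, -0.2694,  0.2604]), np.float64(-89.7), np.float64(94.8))
```

View pics/w7.png

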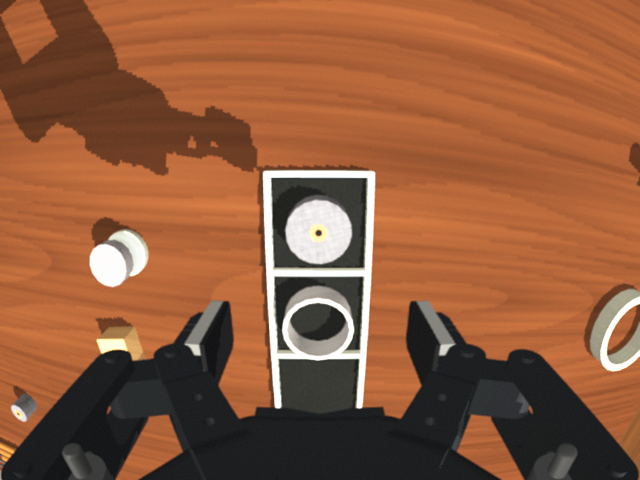

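The wheel is flat in the near pocket at (318,232). Now the bar, turning +90° so the last joint stays in range.

Emit:
play_rows(
  series=[
    [-0.002,-0.015,0.014,3],
    [-0.005,-0.04,0.038,9],
    [-0.008,-0.065,0.063,16],
    [-0.01,-0.09,0.087,23],
    [-0.012,-0.115,0.111,30],
    [-0.014,-0.14,0.135,37],
    [-0.016,-0.165,0.16,44],
    [-0.017,-0.19,0.184,51],
    [-0.017,-0.215,0.208,58],
    [-0.017,-0.235,0.227,65],
    [-0.017,-0.252,0.244,72],
    [-0.017,-0.263,0.254,79],
    [-0.017,-0.268,0.259,85],
    [-0.017,-0.269,0.26,89],
    [-0.017,-0.269,0.26,90.3],
    [-0.017,-0.269,0.26,90.3],
    [-0.017,-0.269,0.26,90.3],
  ],
  claw=85,
)

```text
t: 16.65
tcp_pos: [0.6889, 0.0711, 0.1789]
tool_rot: [0.48, 0.52, -0.479, 0.519]
force: [-0.6, 0.5, 0.3]
finger_gap: 0.851
```

```bash
python3 - <<'E'
from h import *
from station import manip,snapshot
s=snapshot("wrist"); cv2.imwrite("pics/w8.png",s["image"]); pickle.dump(s,open("w8.pkl","wb"))
st=manip.sense()
print(st["t"],st["tcp_pos"],st["q"],st["finger_gap"]); print(move(st,[.690,.0705,.01],4.5))
im=s["image"].astype(int); 
hsv=cv2.cvtColor(s["image"],cv2.COLOR_BGR2HSV)
E
```

```text
16.7 [0.68908153 0.07116678 0.17921616] [-0.0587999   0.67429266  1.29641411  0.00197057  1.17013294 -0.13954471] 0.8505890910808893
(array([0.1692, 0.0007, 0.001 ]), np.float64(0.1), np.float64(4.6))
```

View pics/w8.png

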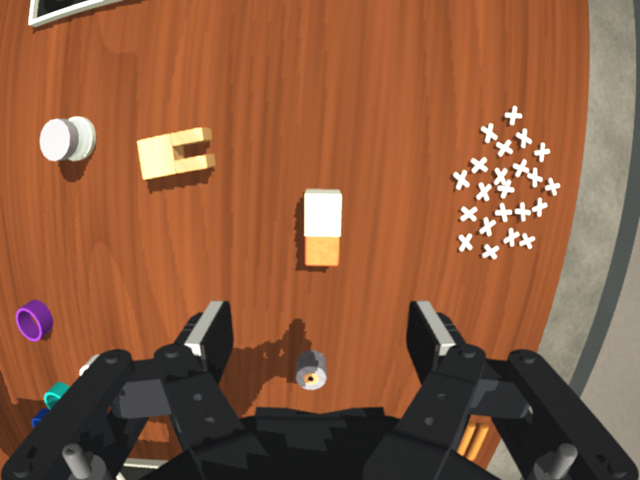

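The bar's top face spans (305–341, 190–265) and is square to the jaws. A quick check of its centre, then down.

```bash
python3 - <<'E'
from h import *
s=pickle.load(open("w8.pkl","rb"))
for u,v in ((306,191),(341,191),(338,265),(306,264)): print((fish(s,u,v,.03)[0]*1000).round(1))
E
```

```text
[675.9 101.3  30. ]
[703.4 103.5  30. ]
[706.7  41.9  30. ]
[680.2  40.6  30. ]
```

Emit:
play_rows(
  series=[
    [0.03,0.001,0,0],
    [0.07,0.002,0,0],
    [0.11,0.002,0,0],
    [0.14,0.002,0,0],
    [0.158,0.002,0,0],
    [0.166,0.002,0,0],
    [0.168,0.002,0,0],
    [0.168,0.002,0,0],
  ],
  claw=85,
)

```text
t: 17.5
tcp_pos: [0.6923, 0.0716, 0.0125]
tool_rot: [0.481, 0.519, -0.478, 0.52]
force: [-0.1, -0.4, 0.0]
finger_gap: 0.852
```

Emit:
play_rows(
  series=[
    [0,0,0,0],
    [0,0,0,0],
    [0,0,0,0],
    [0,0,0,0],
    [0,0,0,0],
    [0,0,0,0],
    [0,0,0,0],
    [0,0,0,0],
    [0,0,0,0],
    [0,0,0,0],
  ],
  claw=0,
  force=40,
)

```text
t: 18.5
tcp_pos: [0.6932, 0.0715, 0.0138]
tool_rot: [0.481, 0.519, -0.478, 0.521]
force: [1.0, 1.0, 5.8]
finger_gap: 0.316
```

```bash
python3 - <<'E'
from h import *
from station import manip,snapshot
s=snapshot("wrist"); cv2.imwrite("pics/w9.png",s["image"])
st=manip.sense()
print(st["t"],st["tcp_pos"],st["force"],st["finger_gap"]); print(move(st,[.575,.330,.13],4.7))
E
```

```text
18.55 [0.69324788 0.07152503 0.01383932] [ 0.52202228 -0.84984341  5.59022181] 0.3126376747023831
(array([-0.1164, -0.0965, -0.2672]), np.float64(-0.1), np.float64(4.6))
```

View pics/w9.png

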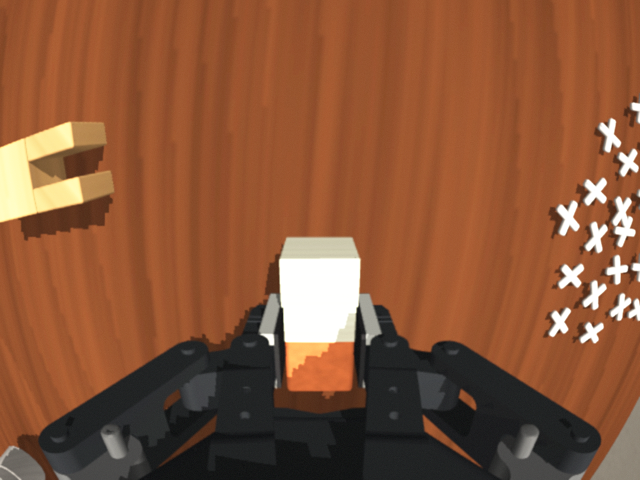

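The bar is gripped, centred at about (320,330).

Emit:
play_rows(
  series=[
    [-0.01,0,0,0],
    [-0.03,0,0,0],
    [-0.065,0,0,0],
    [-0.1,-0.002,-0.006,0],
    [-0.114,-0.01,-0.027,0],
    [-0.116,-0.022,-0.06,0],
    [-0.116,-0.036,-0.1,0],
    [-0.116,-0.05,-0.14,0],
    [-0.116,-0.065,-0.18,0],
    [-0.116,-0.079,-0.218,0],
    [-0.116,-0.088,-0.245,0],
    [-0.116,-0.094,-0.26,0],
    [-0.116,-0.0965,-0.267,0],
    [-0.116,-0.0965,-0.267,0],
    [-0.116,-0.0965,-0.267,0],
  ],
)

```text
t: 20.05
tcp_pos: [0.5755, 0.3288, 0.1294]
tool_rot: [0.481, 0.518, -0.478, 0.521]
force: [0.7, 0.4, -1.6]
finger_gap: 0.321
```

```bash
python3 - <<'E'
from h import *
from station import manip,snapshot
s=snapshot("wrist"); cv2.imwrite("pics/w10.png",s["image"])
st=manip.sense()
print(st["t"],st["tcp_pos"],st["force"],st["finger_gap"]); print(move(st,[.575,.330,.0178],4.7))
E
```

```text
20.1 [0.57578999 0.32847259 0.1294554 ] [ 0.79562519  0.66627124 -0.33326434] 0.3196241437202509
(array([ 0.1117, -0.0013, -0.0015]), np.float64(-0.2), np.float64(4.5))
```

View pics/w10.png

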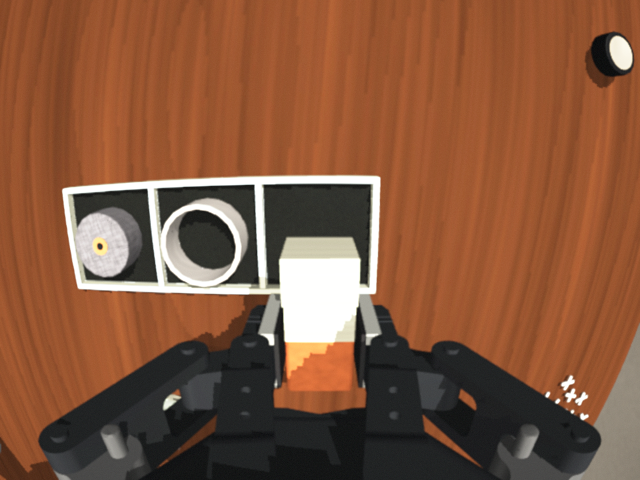

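The bar is centred over the far pocket (columns 264 to 374).

Emit:
play_rows(
  series=[
    [0.02,-0.001,-0.001,0],
    [0.05,-0.001,-0.001,0],
    [0.08,-0.001,-0.001,0],
    [0.098,-0.001,-0.001,0],
    [0.105,-0.001,-0.001,0],
    [0.108,-0.001,-0.001,0],
    [0.1095,-0.001,-0.001,0],
    [0.1105,-0.001,-0.001,0],
    [0.1105,-0.001,-0.001,0],
  ],
)

```text
t: 21.0
tcp_pos: [0.576, 0.3297, 0.02]
tool_rot: [0.482, 0.518, -0.478, 0.521]
force: [0.0, -0.3, -0.8]
finger_gap: 0.315
```

Emit:
play_rows(
  series=[
    [0.0005,0,0,0],
    [0.001,0,0,0],
    [0.0015,0,0,0],
    [0.0015,0,0,0],
  ],
)

```text
t: 21.4
tcp_pos: [0.5759, 0.3298, 0.0185]
tool_rot: [0.482, 0.518, -0.478, 0.521]
force: [-0.7, 0.4, -0.7]
finger_gap: 0.313
```

Emit:
play_rows(
  series=[
    [0.0005,0,0,0],
    [0.001,0,0,0],
    [0.0014,0,0,0],
    [0.0014,0,0,0],
  ],
)

```text
t: 21.8
tcp_pos: [0.5759, 0.3298, 0.0178]
tool_rot: [0.482, 0.518, -0.478, 0.521]
force: [-0.6, -0.3, 5.6]
finger_gap: 0.311
```

Emit:
play_rows(
  series=[
    [0,0,0,0],
    [0,0,0,0],
    [0,0,0,0],
    [0,0,0,0],
    [0,0,0,0],
    [-0.01,0,0,0],
    [-0.035,0,0,0],
    [-0.075,0,0,0],
    [-0.11,0,0,0],
    [-0.13,0,0,0],
    [-0.135,0,0,0],
    [-0.135,0,0,0],
  ],
  claw=50,
)

```text
t: 23.0
tcp_pos: [0.5753, 0.3297, 0.154]
tool_rot: [0.483, 0.517, -0.477, 0.521]
force: [-0.1, -0.8, -0.2]
finger_gap: 0.502
```

```bash
python3 - <<'E'
from h import *
from station import manip,snapshot
s=snapshot("wrist"); cv2.imwrite("pics/w11.png",s["image"])
st=manip.sense()
print(st["t"],st["tcp_pos"],st["q"],st["finger_gap"]); print(move(st,[.4475,-.1225,.15],104))
E
```

```text
23.05 [0.57445596 0.32939856 0.15253052] [ 3.52659274e-01  6.63507891e-01  1.40833057e+00 -1.10870858e-03
  1.06305188e+00  2.74516191e-01] 0.5008352317198982
(array([ 0.0011, -0.1621,  0.4405]), np.float64(80.5), np.float64(4.5))
```

View pics/w11.png

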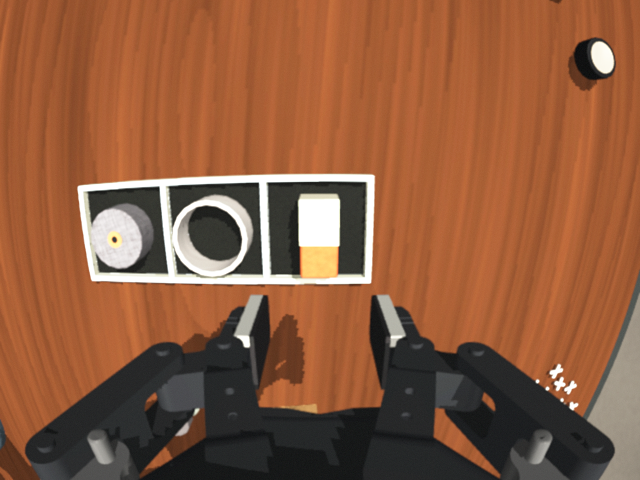

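The long tray is complete: bar at (319,236), bangle at (213,236), wheel at (116,237). Now the small bangle, turning +80.5°.

Emit:
play_rows(
  series=[
    [0,-0.006,0.017,3],
    [0,-0.017,0.045,9],
    [0,-0.03,0.08,15],
    [0,-0.044,0.12,22],
    [0,-0.059,0.16,29],
    [0,-0.074,0.2,36],
    [0,-0.088,0.24,43],
    [0,-0.103,0.28,50],
    [0,-0.118,0.32,57],
    [0,-0.132,0.36,64],
    [0,-0.145,0.395,70],
    [0,-0.155,0.42,75],
    [0,-0.16,0.435,79],
    [0,-0.162,0.4405,80.5],
    [0,-0.162,0.4405,80.5],
    [0,-0.162,0.4405,80.5],
  ],
  claw=85,
)

```text
t: 24.65
tcp_pos: [0.4472, -0.1216, 0.1504]
tool_rot: [0.704, 0.087, -0.7, 0.086]
force: [-0.2, -0.3, 0.4]
finger_gap: 0.85
```

```bash
python3 - <<'E'
from h import *
from station import manip,snapshot
s=snapshot("wrist"); cv2.imwrite("pics/w12.png",s["image"]); pickle.dump(s,open("w12.pkl","wb"))
st=manip.sense()
print(st["t"],st["tcp_pos"],st["q"],st["finger_gap"]); print(move(st,[.4475,-.1225,.01],104))
E
```

```text
24.7 [ 0.44735818 -0.12145469  0.15061573] [-0.50999185  0.44417027  1.91294098  0.00664404  0.78082514  0.80985913] 0.8511361826871602
(array([0.1406, 0.0012, 0.0009]), np.float64(0.1), np.float64(-75.9))
```

View pics/w12.png

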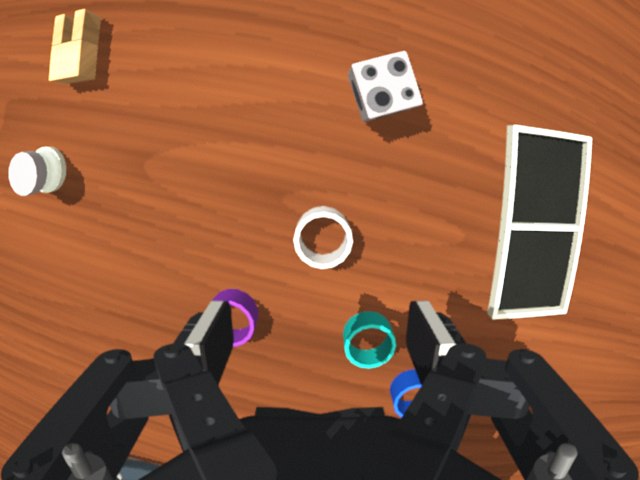

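The silvery bangle is at (322,238), with the purple, teal and blue rings well to the robot side of it.

```bash
python3 - <<'E'
from h import *
s=pickle.load(open("w12.pkl","rb"))
for u,v in ((322,238.5),): print((fish(s,u,v,.026)[0]*1000).round(1))
print(tray_fish(s,480,600,110,325))
E
```

```text
[ 447.7 -124.1   26. ]
((502.633544921875, -314.7236328125), (174.5252685546875, 96.1896743774414), 14.048072814941406)
```

Emit:
play_rows(
  series=[
    [0.03,0.001,0,0],
    [0.07,0.002,0.001,0],
    [0.1,0.002,0.001,0],
    [0.125,0.002,0.001,0],
    [0.136,0.002,0.001,0],
    [0.141,0.002,0.001,0],
    [0.141,0.002,0.001,0],
  ],
  claw=85,
)

```text
t: 25.4
tcp_pos: [0.4479, -0.1229, 0.0096]
tool_rot: [0.704, 0.088, -0.7, 0.087]
force: [-0.2, -0.8, -0.3]
finger_gap: 0.85
```

Emit:
play_rows(
  series=[
    [0,0,0,0],
    [0,0,0,0],
    [0,0,0,0],
    [0,0,0,0],
    [0,0,0,0],
    [0,0,0,0],
    [0,0,0,0],
    [0,0,0,0],
    [0,0,0,0],
  ],
  claw=0,
  force=40,
)

```text
t: 26.3
tcp_pos: [0.4486, -0.1232, 0.011]
tool_rot: [0.704, 0.087, -0.699, 0.087]
force: [-0.0, 1.1, 5.0]
finger_gap: 0.491
```

```bash
python3 - <<'E'
from h import *
from station import manip,snapshot
s=snapshot("wrist"); cv2.imwrite("pics/w13.png",s["image"])
st=manip.sense()
print(st["t"],st["tcp_pos"],st["force"],st["finger_gap"]); print(move(st,[.463,-.3255,.13],104))
E
```

```text
26.35 [ 0.44858335 -0.12318175  0.01100393] [-0.28732962  0.35862721  4.37856602] 0.4915159585289685
(array([-0.1191,  0.1998,  0.0347]), np.float64(0.2), np.float64(-75.8))
```

View pics/w13.png

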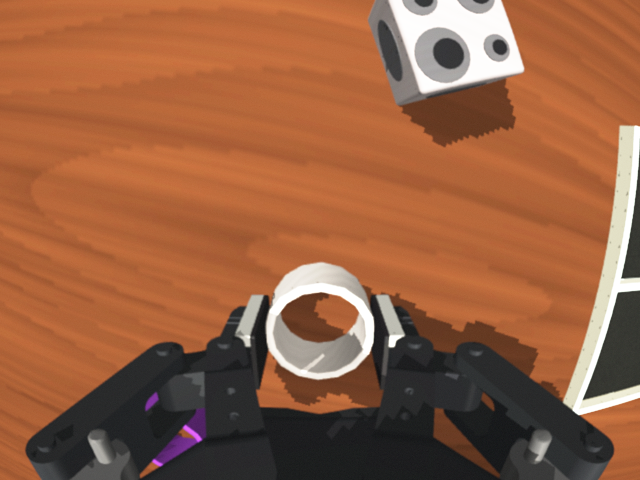

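The small bangle is held, at (320,330). Now to the near pocket of the short tray.

Emit:
play_rows(
  series=[
    [-0.01,0,0,0],
    [-0.03,0,0,0],
    [-0.065,0,0,0],
    [-0.1,0.005,0.001,0],
    [-0.117,0.02,0.003,0],
    [-0.119,0.045,0.008,0],
    [-0.119,0.08,0.014,0],
    [-0.119,0.115,0.02,0],
    [-0.119,0.15,0.026,0],
    [-0.119,0.178,0.031,0],
    [-0.119,0.194,0.034,0],
    [-0.119,0.2,0.035,0],
    [-0.119,0.2,0.035,0],
    [-0.119,0.2,0.035,0],
  ],
)

```text
t: 27.75
tcp_pos: [0.4622, -0.324, 0.1298]
tool_rot: [0.704, 0.088, -0.699, 0.087]
force: [0.6, 0.4, -0.7]
finger_gap: 0.489
```

```bash
python3 - <<'E'
from h import *
from station import manip,snapshot
s=snapshot("wrist"); cv2.imwrite("pics/w14.png",s["image"])
st=manip.sense()
print(st["t"],st["tcp_pos"],st["force"],st["finger_gap"]); print(move(st,[.463,-.3255,.015],104))
E
```

```text
27.8 [ 0.46228495 -0.32389303  0.12978908] [ 0.25721512  0.58820384 -0.47787839] 0.49225004669863487
(array([0.1148, 0.0019, 0.0005]), np.float64(0.3), np.float64(-75.7))
```

View pics/w14.png

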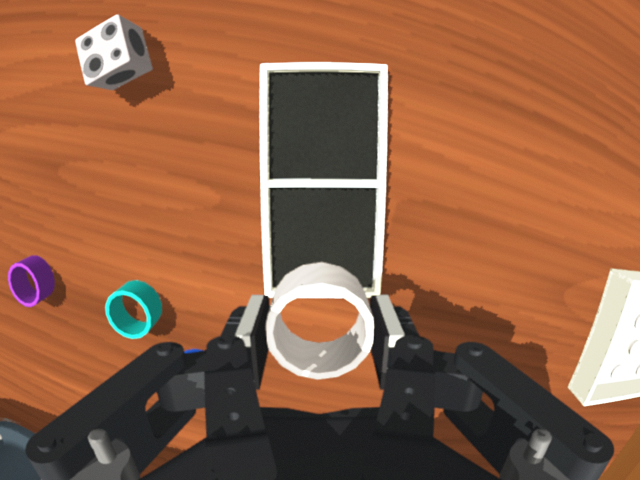

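Emit:
play_rows(
  series=[
    [0.02,0.001,0,0],
    [0.05,0.002,0,0],
    [0.08,0.002,0,0],
    [0.1,0.002,0,0],
    [0.108,0.002,0,0],
    [0.111,0.002,0,0],
    [0.113,0.002,0,0],
    [0.1138,0.002,0,0],
    [0.1138,0.002,0,0],
  ],
)

```text
t: 28.7
tcp_pos: [0.464, -0.3259, 0.0169]
tool_rot: [0.704, 0.088, -0.699, 0.088]
force: [-0.2, 0.1, -0.8]
finger_gap: 0.489
```

Emit:
play_rows(
  series=[
    [0.0005,0,0,0],
    [0.001,0,0,0],
    [0.0014,0,0,0],
    [0.0014,0,0,0],
  ],
)

```text
t: 29.1
tcp_pos: [0.464, -0.3259, 0.0155]
tool_rot: [0.704, 0.088, -0.699, 0.087]
force: [0.7, 0.6, -0.9]
finger_gap: 0.488
```

Emit:
play_rows(
  series=[
    [0.0005,0,0,0],
    [0.001,0,0,0],
    [0.0014,0,0,0],
    [0.0014,0,0,0],
  ],
)

```text
t: 29.5
tcp_pos: [0.464, -0.3259, 0.015]
tool_rot: [0.704, 0.088, -0.699, 0.088]
force: [-1.0, 0.5, 5.9]
finger_gap: 0.495
```

Emit:
play_rows(
  series=[
    [0,0,0,0],
    [0,0,0,0],
    [0,0,0,0],
    [0,0,0,0],
    [0,0,0,0],
    [-0.015,0,0,0],
    [-0.05,0,0,0],
    [-0.09,0,0,0],
    [-0.13,0,0,0],
    [-0.15,0,0,0],
    [-0.155,0,0,0],
    [-0.155,0,0,0],
  ],
  claw=75,
)

```text
t: 30.7
tcp_pos: [0.4629, -0.3263, 0.1712]
tool_rot: [0.705, 0.087, -0.698, 0.088]
force: [0.1, -0.1, -1.8]
finger_gap: 0.751
```

```bash
python3 - <<'E'
from h import *
from station import manip,snapshot
s=snapshot("wrist"); cv2.imwrite("pics/w15.png",s["image"])
st=manip.sense()
print(st["t"],st["tcp_pos"],st["q"],st["finger_gap"]); print(move(st,[.5665,-.136,.18],-58.1))
E
```

```text
30.75 [ 0.46234124 -0.32570565  0.1698848 ] [-0.814816    0.52591447  1.64806862  0.00806051  0.96385002  0.50254437] 0.7514173492279551
(array([-0.009 , -0.1582, -0.1477]), np.float64(-17.6), np.float64(-75.7))
```

View pics/w15.png

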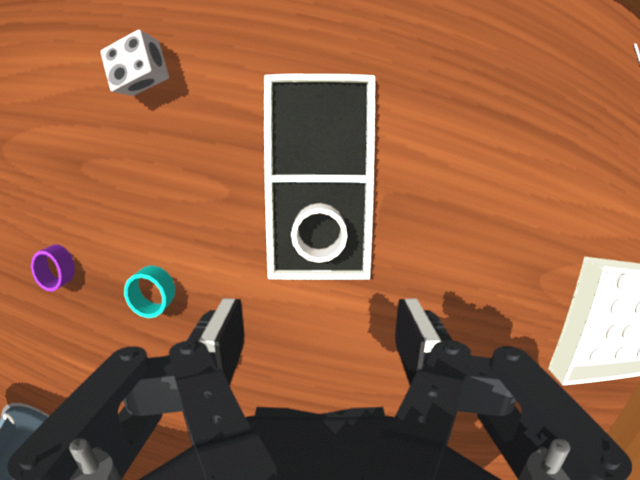

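The small bangle is flat in its pocket at (320,232). Next, the doming block.

Emit:
play_rows(
  series=[
    [0,-0.02,-0.019,-2],
    [-0.003,-0.045,-0.042,-5],
    [-0.006,-0.07,-0.065,-8],
    [-0.009,-0.095,-0.089,-11],
    [-0.009,-0.12,-0.112,-14],
    [-0.009,-0.14,-0.131,-17],
    [-0.009,-0.153,-0.143,-17.6],
    [-0.009,-0.158,-0.148,-17.6],
    [-0.009,-0.158,-0.148,-17.6],
    [-0.009,-0.158,-0.148,-17.6],
  ],
  claw=85,
)

```text
t: 31.75
tcp_pos: [0.5661, -0.1366, 0.1791]
tool_rot: [0.682, 0.194, -0.678, 0.194]
force: [0.3, 0.6, -0.1]
finger_gap: 0.851
```

```bash
python3 - <<'E'
from h import *
from station import manip,snapshot
s=snapshot("wrist"); cv2.imwrite("pics/w16.png",s["image"]);pickle.dump(s,open("w16.pkl","wb"))
st=manip.sense()
print(st["t"],st["tcp_pos"],st["q"],st["finger_gap"]); print(move(st,[.5665,-.136,.011],-58.1))
g=s["image"].min(2); mm=np.zeros((480,640),np.uint8); mm[150:290,250:390]=g[150:290,250:390]>120
cv2.imwrite("pics/m16.png",mm*255)
mm=cv2.morphologyEx(mm,cv2.MORPH_CLOSE,np.ones((25,25),np.uint8))
cn,_=cv2.findContours(mm,cv2.RETR_EXTERNAL,cv2.CHAIN_APPROX_NONE); k=max(cn,key=cv2.contourArea)[:,0].astype(float)
print(cv2.minAreaRect((fish(s,k[:,0],k[:,1],.04)[:,:2]*1000).astype(np.float32)))
E
```

```text
31.8 [ 0.56613949 -0.1369404   0.17933788] [-0.43133503  0.53297285  1.597364    0.00516916  1.00662252  0.58184788] 0.8513646266095516
(array([ 0.1683, -0.0009,  0.0002]), np.float64(-0.1), np.float64(-58.2))
((570.1168212890625, -138.06236267089844), (45.89405822753906, 40.64287185668945), 31.751575469970703)
```

View pics/w16.png

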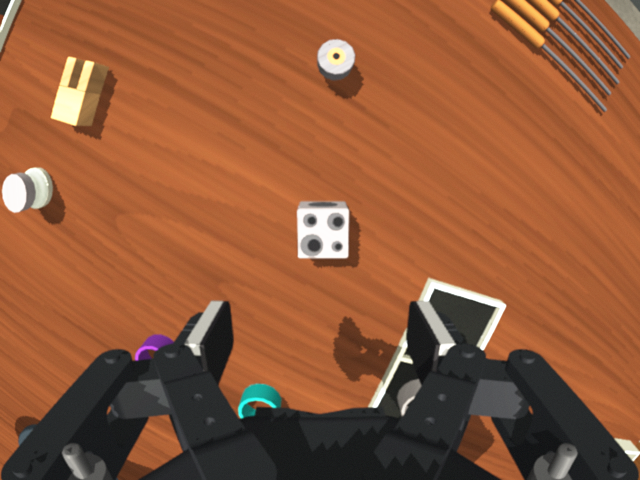

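The block at (323,232) is square to the jaws. The mask's extra 6 mm is its visible side face.

Emit:
play_rows(
  series=[
    [0.03,0,0.001,0],
    [0.07,0,0.001,0],
    [0.11,0,0.001,0],
    [0.14,0,0.001,0],
    [0.158,0,0.001,0],
    [0.166,0,0.001,0],
    [0.168,0,0.001,0],
    [0.168,0,0.001,0],
  ],
  claw=85,
)

```text
t: 32.6
tcp_pos: [0.5666, -0.1379, 0.0119]
tool_rot: [0.683, 0.193, -0.678, 0.194]
force: [0.4, 0.9, 0.3]
finger_gap: 0.85
```

Emit:
play_rows(
  series=[
    [0,0,0,0],
    [0,0,0,0],
    [0,0,0,0],
    [0,0,0,0],
    [0,0,0,0],
    [0,0,0,0],
    [0,0,0,0],
    [0,0,0,0],
    [0,0,0,0],
    [0,0,0,0],
  ],
  claw=0,
  force=70,
)

```text
t: 33.6
tcp_pos: [0.5676, -0.1384, 0.0134]
tool_rot: [0.683, 0.193, -0.677, 0.194]
force: [-1.7, -0.9, 5.5]
finger_gap: 0.458
```

```bash
python3 - <<'E'
from h import *
from station import manip,snapshot
s=snapshot("wrist"); cv2.imwrite("pics/w17.png",s["image"])
st=manip.sense()
print(st["t"],st["tcp_pos"],st["force"],st["finger_gap"]); print(move(st,[.544,-.305,.13],104))
E
```

```text
33.65 [ 0.56762002 -0.13843167  0.01341691] [-0.70860319 -1.05873607  5.91483192] 0.4523351745803914
(array([-0.1168,  0.1298,  0.1068]), np.float64(17.8), np.float64(-58.2))
```

View pics/w17.png

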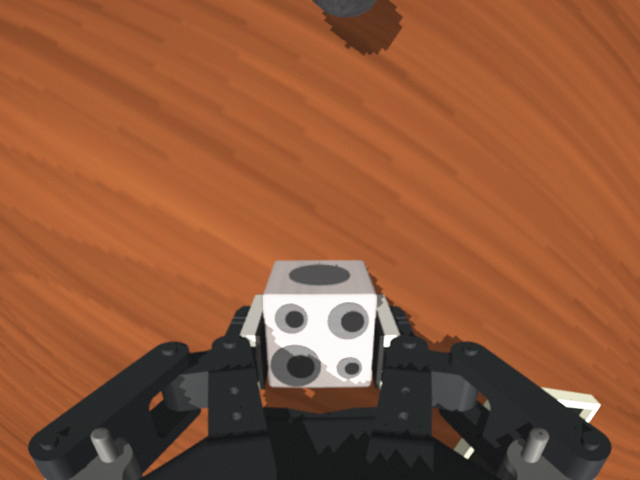

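The block is held squarely at (320,340).

Emit:
play_rows(
  series=[
    [-0.01,0,0,0],
    [-0.03,0,0,0],
    [-0.065,0,0,0],
    [-0.1,0.004,0.003,1],
    [-0.115,0.015,0.012,3],
    [-0.117,0.035,0.029,6],
    [-0.117,0.058,0.048,9],
    [-0.117,0.081,0.067,12],
    [-0.117,0.104,0.085,15],
    [-0.117,0.12,0.099,17],
    [-0.117,0.128,0.105,17.8],
    [-0.117,0.13,0.107,17.8],
    [-0.117,0.13,0.107,17.8],
    [-0.117,0.13,0.107,17.8],
  ],
)

```text
t: 35.05
tcp_pos: [0.5437, -0.3037, 0.1299]
tool_rot: [0.705, 0.087, -0.699, 0.086]
force: [-0.7, 0.2, -4.7]
finger_gap: 0.456
```

```bash
python3 - <<'E'
from h import *
from station import manip,snapshot
s=snapshot("wrist"); cv2.imwrite("pics/w18.png",s["image"])
st=manip.sense()
print(st["t"],st["tcp_pos"],st["force"],st["finger_gap"]); print(move(st,[.544,-.305,.0174],104))
E
```

```text
35.1 [ 0.54391023 -0.30368829  0.13001974] [ 0.06632894  0.24827862 -5.23165512] 0.4565996770523968
(array([0.1126, 0.0012, 0.0012]), np.float64(0.0), np.float64(-76.0))
```

View pics/w18.png

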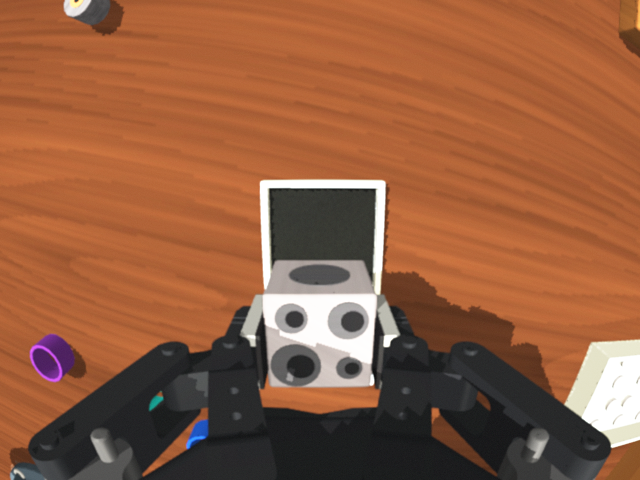

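Emit:
play_rows(
  series=[
    [0.02,0.001,0.001,0],
    [0.05,0.001,0.001,0],
    [0.08,0.001,0.001,0],
    [0.098,0.001,0.001,0],
    [0.106,0.001,0.001,0],
    [0.109,0.001,0.001,0],
    [0.1105,0.001,0.001,0],
    [0.1115,0.001,0.001,0],
    [0.1115,0.001,0.001,0],
  ],
)

```text
t: 36.0
tcp_pos: [0.5447, -0.3051, 0.0195]
tool_rot: [0.705, 0.086, -0.698, 0.087]
force: [-0.1, 1.3, -4.9]
finger_gap: 0.454
```

Emit:
play_rows(
  series=[
    [0.0005,0,0,0],
    [0.001,0,0,0],
    [0.0014,0,0,0],
    [0.0014,0,0,0],
  ],
)

```text
t: 36.4
tcp_pos: [0.5447, -0.3052, 0.0182]
tool_rot: [0.705, 0.086, -0.698, 0.087]
force: [0.3, 0.3, -5.2]
finger_gap: 0.453
```

Emit:
play_rows(
  series=[
    [0.0005,0,0,0],
    [0.001,0,0,0],
    [0.0013,0,0,0],
    [0.0013,0,0,0],
  ],
)

```text
t: 36.8
tcp_pos: [0.5447, -0.3051, 0.0174]
tool_rot: [0.705, 0.086, -0.698, 0.087]
force: [-0.4, 0.9, 1.5]
finger_gap: 0.456
```

The load went from -5.2 to +1.5 N, so the block is on the floor. I'll release it, rise, and back off for the final look.

Emit:
play_rows(
  series=[
    [0,0,0,0],
    [0,0,0,0],
    [0,0,0,0],
    [0,0,0,0],
    [0,0,0,0],
    [0,0,0,0],
    [-0.015,0,0,0],
    [-0.05,0,0,0],
    [-0.09,0,0,0],
    [-0.13,0,0,0],
    [-0.165,0,0,0],
    [-0.18,0,0,0],
    [-0.18,0,-0.03,0],
    [-0.18,0,-0.06,0],
    [-0.18,0,-0.085,0],
    [-0.18,0,-0.1,0],
    [-0.18,0,-0.1,0],
    [-0.18,0,-0.1,0],
  ],
  claw=75,
)

```text
t: 38.6
tcp_pos: [0.6393, -0.2806, 0.1989]
tool_rot: [0.705, 0.086, -0.698, 0.087]
force: [0.0, 0.3, -0.1]
finger_gap: 0.749
```

```bash
python3 - <<'E'
from h import *
from station import manip,snapshot
for n in ("wrist","top","scene"):
    s=snapshot(n); cv2.imwrite(f"pics/{n}19.png",s["image"])
    if n=="scene": pickle.dump(s,open("sc19.pkl","wb"))
    if n=="top": pickle.dump(s,open("t19.pkl","wb"))
st=manip.sense(); print(st["t"],st["tcp_pos"],st["force"],st["finger_gap"],abs(st["qd"]).max())
E
```

```text
38.75 [ 0.63877019 -0.28113918  0.19866745] [ 0.89267681  0.07232252 -0.32049575] 0.7491642537363237 0.003589749769693991
```

View pics/top19.png

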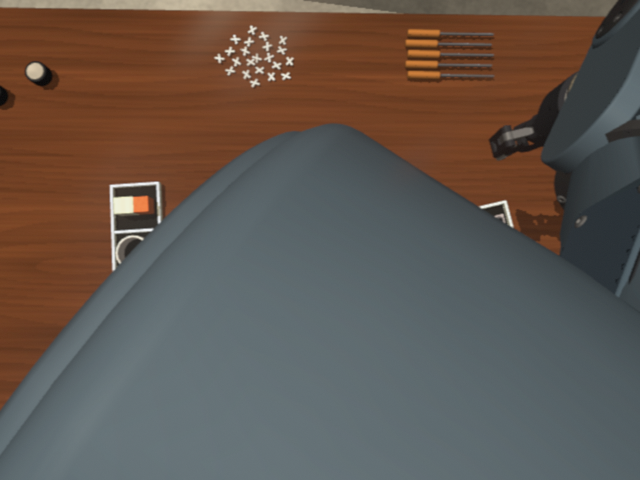

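View pics/scene19.png

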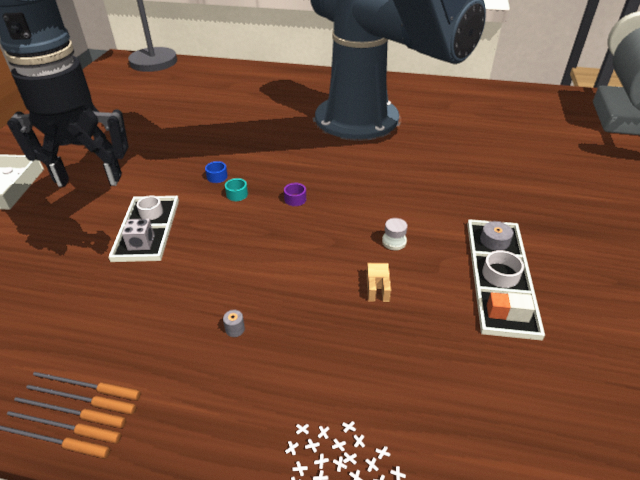

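View pics/wrist19.png

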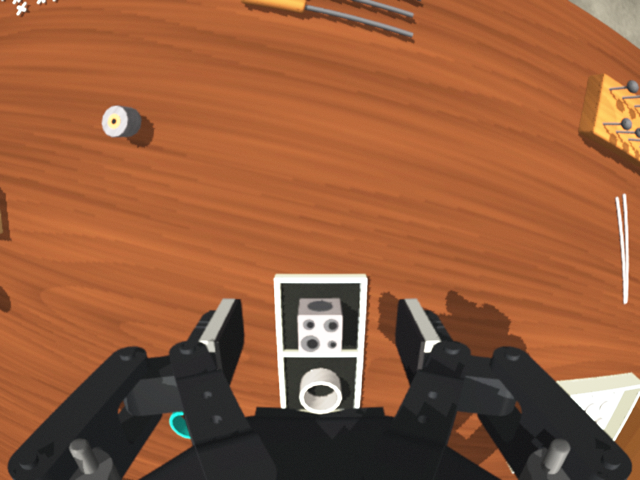

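The scene view shows all five items in their pockets:
- **Short tray:** block at (138,235), small bangle at (149,208).
- **Long tray:** wheel at (497,235), large bangle at (503,268), bar at (511,306).

Bob, pin, jar and the coloured rings look unmoved. One numeric check of heights and stillness before I hand in.

```bash
python3 - <<'E'
from h import *
s=pickle.load(open("sc19.pkl","rb")); o=pickle.load(open("s0.pkl","rb"))["scene"]; P=cloud(s)
print("bench near trays", np.round(1000*P[270:290,140:160,2].mean(),1), np.round(1000*P[280:300,430:450,2].mean(),1))
for n,u0,u1,v0,v1 in [("wheel",482,512,225,245),("lb",482,525,250,285),("bar",488,535,292,315),("sb",136,163,195,215),("block",122,152,217,245)]:
    z=P[v0:v1,u0:u1]; t=z[...,2]; m=t>np.percentile(t,97)-.004
    A=np.c_[z[m][:,:2]-z[m][:,:2].mean(0),np.ones(m.sum())]; c=np.linalg.lstsq(A,z[m][:,2],rcond=None)[0]
    print(n,"top mm",round(np.median(t[m])*1000,1),"tilt deg",np.degrees(c[:2]).round(1),"mean xy",(z[m][:,:2].mean(0)*1000).round())
d=np.abs(s["image"].astype(int)-o["image"]).max(2)
for n,u0,u1,v0,v1 in [("bob",220,248,308,338),("pin",364,394,260,303),("jar",380,410,217,250),("purple",280,310,180,208),("teal",222,250,177,203),("blue",203,230,160,184)]:
    print(n,"changed px",int((d[v0:v1,u0:u1]>40).sum()), "of",(u1-u0)*(v1-v0))
E
```

```text
bench near trays 3.1 4.3
wheel top mm 29.6 tilt deg [44.9 -4. ] mean xy [426. 313.]
lb top mm 31.1 tilt deg [ 47.8 -11.3] mean xy [515. 316.]
bar top mm 34.0 tilt deg [58.6  0.2] mean xy [584. 327.]
sb top mm 29.2 tilt deg [30.6 23.8] mean xy [ 470. -324.]
block top mm 44.2 tilt deg [-0.1 -0.5] mean xy [ 548. -305.]
bob changed px 0 of 840
pin changed px 0 of 1290
jar changed px 0 of 990
purple changed px 0 of 840
teal changed px 0 of 728
blue changed px 0 of 648
```

The tilt fits look contaminated by side-face pixels (the block, selected cleanly, reads 0°). I'll redo them on the true top faces only.

```bash
python3 - <<'E'
from h import *
s=pickle.load(open("sc19.pkl","rb")); P=cloud(s)
for n,u0,u1,v0,v1,h in [("wheel",478,516,218,250,30),("lb",478,528,246,290,32),("bar",484,540,285,322,34),("sb",134,166,192,222,30),("block",120,156,214,250,44)]:
    z=P[v0:v1,u0:u1].reshape(-1,3); zz=z[:,2]*1000
    q=z[(zz>h-1.5)&(zz<h+5)]
    A=np.c_[q[:,:2]-q[:,:2].mean(0),np.ones(len(q))]; c=np.linalg.lstsq(A,q[:,2],rcond=None)[0]
    print(n,len(q),"top mm",round(np.median(q[:,2])*1000,1),"max",zz.max().round(1),"tilt",np.degrees(c[:2]).round(1))
E
```

```text
wheel 382 top mm 29.8 max 609.8 tilt [0.2 0.1]
lb 166 top mm 31.8 max 609.8 tilt [0.4 0.2]
bar 548 top mm 34.1 max 609.8 tilt [0.4 0.6]
sb 84 top mm 29.8 max 609.8 tilt [0.3 0. ]
block 332 top mm 44.3 max 609.8 tilt [ 0.1 -0.2]
```

All five tops are at nominal height plus the 4 mm floor and level to within 0.6°. Handing in.

```bash
python3 - <<'E'
from station import manip
print(manip.sign_off())
E
```

```text
the job is handed in; nothing more can be done
None
```

Both trays are made up and the job is handed in, at about 39 s on the robot's clock. The sign-off gives no verdict.

- **Long tray:** the large bangle is in the middle pocket, the felt wheel in the end pocket nearer the robot and the compound bar in the far one.
- **Short tray:** the small silvery bangle is in the near pocket and the doming block in the far one.
- **Set-downs:** each item was lowered until the wrist force showed it on the pocket floor, then released. The contact change was about 4 to 7 N.

**Last checks:** the depth picture puts every top within 0.3 mm of its height plus the 4 mm floor, and level to within 0.6°. The bob, pin, jar and coloured rings show no changed pixels against the first scene picture. The gripper was clear and nearly still.

**Checks that failed or disagreed:**
- My first tilt fit read 30–60° on four items because it included side faces. Refitted on the top faces only, all were level.
- The final top-camera view was mostly blocked by the arm, so I relied on the scene and wrist views.
- The top and wrist cameras disagreed by up to about 4 mm on most positions. The hand-picked bar and jar points were further out (7–9 mm), and a second look at the bar matched the top view.
- In the scene depth picture the bare bench near the trays read 3–4 mm, though the tops read as expected.

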